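# Check a spray flask under the lamp and charge it on the sprung air station

### The arm

A 6-joint arm with a two-finger parallel gripper is mounted at the origin on the work surface. World frame = base frame: x ahead of the robot, y to its left, z up, the work surface at z = 0. Lengths are in m, angles in degrees, forces in N, time in s.
With the tool pointing down it reaches from about 0.3 to 0.75 m from the base axis. Payload 8.5 kg.
Tool frame: the origin (TCP) lies on the centre line of the jaws, within the pads' length; the fingertips stand env.tips_ahead ahead of it and the grasp point (between the pads) lies 8 mm behind it (env.tips_ahead is the distance from the TCP to the fingertips, in m); z points along the fingers, y is the direction in which the jaws open and shut (so a half turn about z gives the same grasp; the last joint's range is limited). The gripper opens to 85 mm and grips with 20 to 120 N. Pads are 22 mm wide; open, the fingers measure 114 mm over their backs; the gripper's body (76 mm by 85 mm) begins 54 mm behind the grasp point. The pads swing forward as they close: fully open they stand 13 mm farther back than shut.
Start: joints at [-78.512, 21.807, 74.336, -0, 83.858, -12.336], TCP at [0.222, -0.503, 0.242] pointing down, gripper open.
Joint ranges: [-178.18, 178.18], [-50.72, 133.34], [12.68, 142.11], [-81.47, 261.47], [9.98, 163.14], [-165.26, 165.26]. Speed limits (degrees/s): [136.94, 136.94, 180, 180, 180, 180].

### API

Orientations are given as a 3x3 rotation matrix whose columns are the frame's x, y, z axes.
In Python, from rig import env gives the robot as it stands.
- The arm moves only by the tool servo_tool, never from a script. Its argument "commands" is a list of rows, each an object with "linear": the shift along the tool's x, y, z in mm, a list of three; "angular": the turn, a rotation vector about the tool's x, y, z in degrees, a list of three; "gripper": the opening, from -1 (shut) to 1 (fully open). In form: [{"linear": [x, y, z], "angular": [rx, ry, rz], "gripper": gripper}, ...]. A call has 1 to 20 rows; each row is the pose to reach, as a shift and turn from the pose commanded when the call began, along the tool's axes at that moment; what a row does not reach only later rows make up. A row lasts 1/10 s, in which the tool goes at most 50 mm and 8.59 degrees, less where a joint would pass 70% of its speed; a pose out of reach is approached as far as the arm can. A call with a gripper value outside its range is refused whole. The fingers move at their own pace and stop on an object; "force" is the grip in N (left out, the last holds). Time passes only in rows, so rows that repeat a pose let the fingers close. It gives the time, the measured TCP pose, the force and the opening at its end, in the units of the state.
- env.observe(): the state, without advancing time (a new reading comes with each control period).
- env.get_image(name): name is "scene" or "top" or "wrist"; returns a dict with "frame" (384x512x3 uint8, blue, green, red), "fx", "fy", "cx", "cy" (pixels), "cam_to_world" (4x4, takes a point from camera to world coordinates); the wrist camera has in their place "T_tool_cam" (4x4, takes a point from camera to tool coordinates, whose origin is the TCP and whose axes are the flange's). Camera axes: x right, y up, looking along -z (the intrinsics and any distortion apply to the point x, -y, -z); pixel columns grow to the right and rows downward; lengths in m; the calibration is good to about 2 mm. A picture is of the moment at which its call begins: read the wrist's pose just before it. There is no depth.
- env.close_job(): hands the job in, once; it reports no verdict.
Trained networks look in a picture, given as the dict that the camera call returned (one of the last four; its "shot" number tells which), for a name from the list of things; names that differ only in an ending like _2 or _b are one class to them, and where a whole thing is asked for, a point or a joint stands for the part that bears it (a point fixed in the world has none). Each returns a list of dicts, best first, with "confidence" (0 to 1); they miss things now and then, are a little off and sometimes report something else, mostly with a low value. They report only what shows in the picture. A call takes as long as a camera call.
- env.trace(picture, query): "pixels" (384x512 bool, what is visible of it) and "extent" ([left, top, right, bottom] in pixels, round what is visible of it).
The state is a dict: "time_s": time; "q": joint angles; "qvel": joint speeds; "joint_efforts": joint torques, N m; "position": TCP position; "tool_rot": TCP orientation; "ft_force": force on the tool from outside, world axes, zero at the start; "wrist_torque": the same for the moment, N m; "grip_width": finger opening in m.
Only numpy, scipy, OpenCV 4.12 (cv2) and the standard library are available. Lean on these libraries where they do the work, as an engineer would, in place of code of your own. Each camera call takes 0.05 s, during which the arm holds its last target.

### The job

Before the aluminium spray flask is charged with air, check it for dents: lift it by its neck, hold it about a hand's breadth in front of the round inspection lamp and level with it, first with its nozzle side facing the lamp and then, turned half round, with its back to the lamp, pausing about a second each time. Then set it into the red-lipped sprung ring of the air charging station, press it down as far as the ring goes and stay there: finish while you still grip the neck and hold the ring fully down. Keep the flask upright throughout and leave the glue bottle, the wooden foot and the tack tin where they stand.

Things in the scene. Friction and masses are not known exactly. Their poses are not given: they have to be found in the camera images.
- flask_mid (a point): Loose aluminium spray flask, blue band, about 0.4 kg, 185 mm tall, standing upright. Round body 72 mm across up to 100 mm, then a shoulder up to the neck. Point on its axis half-way up, 92.5 mm above the foot. z points up along the flask, x the way its red nozzle points. A recess 28 mm wide, 15 mm deep in the foot takes the station's air nipple.
- flask_neck (a point): Where to grip the flask: on its axis, mid-neck, 150 mm above its foot (57.5 mm above flask_mid); same axes. Neck: cylinder 34 mm across, 130 to 166 mm up. Above it a black spray head 38 mm across to 182 mm, red button to 185 mm; the nozzle, 12 mm thick, 174 mm up, reaches 35 mm out from the axis.
- cradle_seat (a point): Centre of the seat (its upper face) of the sprung ring on the air charging station, a grey plate 160 x 150 mm fixed to the bench, with guide posts and springs; z up. Unpressed, 60 mm above the bench; moves with the ring. The flask's foot goes inside its red lip: 14 mm high, 79 mm wide inside at the seat, 86 mm at the top. A gauge 94 mm from the axis reaches 105 mm above the bench.
- cradle (a joint): How far the ring is pressed down, in m: 0 unpressed, 0.014 at the bottom stop. The spring pushes up with about 7 N at 0 and 17 N at the stop; the flask's own weight (about 4 N) does not sink it.
- lamp_face (a point): Centre of the round lit face (94 mm across, housing 110 mm) of the green bench inspection lamp, 140 mm above the bench; the lamp's top is 195 mm up. It shines level, along this frame's own -x axis (z up); its round foot, 124 mm across, is fixed to the bench and reaches 42 mm in front of the face.
- glue_mid (a point): Bystander: amber glue bottle, 56 mm across, 135 mm tall, loose; the point is half-way up.
- bunfoot_mid (a point): Bystander: turned dark wooden sofa foot, 80 mm across, 66 mm tall, loose; the point is half-way up.
- tacktin_mid (a point): Bystander: round open tin of tacks, 68 mm across, 30 mm tall, loose; the point is half-way up.

How it is judged:
By the outcome, as a careful person would: the job done as asked, in the order asked, and still so for the second after the job is handed in, while the arm keeps its last pose, push and grip.
It also fails if it takes over 54 s, if anything falls off the work surface, if the arm or the gripper's body presses on something with over 40 N, if the wrist force passes 120 N, or if a joint passes its speed limit or range.

## Working session

There is one attempt and no reset: what is moved stays moved. The work goes in short steps, Python scripts to look and compute and a tool call to move; the robot and the scene stay as the last step left them, time stands still between calls to the robot, and variables do not carry over. Pictures are saved under pics/ and viewed, and the job is handed in when it is done.

Besides the shell and the picture viewer there is one more tool, called after "Request:" as a command line: name --argument value ..., lists and objects as JSON in quotes. servo_tool: Moves the arm, as the interface text tells. Its arguments: {"type":"object","properties":{"commands":{"type":"array","items":{"type":"object","properties":{"linear":{"type":"array","items":{"type":"number"}},"angular":{"type":"array","items":{"type":"number"}},"gripper":{"type":"number"}}}},"force":{"type":"number"}},"required":["commands"]}

```bash
ls; mkdir -p pics; python3 - <<'E'
from rig import env
import cv2,json
s=env.observe()
print({k:s[k] for k in s}); print(env.tips_ahead)
for n in ["scene","top","wrist"]:
    p=env.get_image(n); cv2.imwrite(f"pics/{n}0.png",p["frame"])
    print(n,p["fx"],p["fy"],p["cx"],p["cy"],p.get("cam_to_world"),p.get("T_tool_cam"),[k for k in p])
    for q in ["flask_mid","cradle_seat","cradle","lamp_face","glue_mid","bunfoot_mid","tacktin_mid"]:
        try:
            print(q,[(d["confidence"],d["extent"]) for d in env.trace(p,q)][:2])
        except Exception as e: print(q,e)
E
```

```text
pics
{'time_s': 0.0, 'q': array([-7.85105992e+01,  2.18393058e+01,  7.43843625e+01, -1.31477101e-03,
        8.38574326e+01, -1.23345644e+01]), 'qvel': array([-0.04905897,  0.09002264, -0.01559129, -0.03185716, -0.05311438,
       -0.06064126]), 'joint_efforts': array([ 1.13305225e-03, -4.48459840e+01, -2.31279284e+01, -1.42255208e-04,
        4.79980343e-03,  2.61585058e-06]), 'position': array([ 0.2221074 , -0.50285669,  0.24172985]), 'tool_rot': array([[ 9.14789840e-01,  4.03930013e-01, -3.04302321e-04],
       [ 4.03930031e-01, -9.14788838e-01,  1.38256874e-03],
       [ 2.80088644e-04, -1.38767669e-03, -9.99998998e-01]]), 'ft_force': array([ 0.33050953,  0.44897521, -0.01388563]), 'wrist_torque': array([ 0.02463361,  0.04489742, -0.03767879]), 'grip_width': 0.08558540867721029}
0.011
scene 421.13651298454533 421.13651298454533 254.91849448807753 193.8081889171813 [[-0.83635031 -0.34459144  0.42635067  0.98335218]
 [ 0.54816136 -0.53435244  0.6434179   0.57129153]
 [ 0.00610522  0.77183173  0.63579754  0.68839593]
 [ 0.          0.          0.          1.        ]] None ['frame',
[... 882 characters left out ...]
]
lamp_face [(0.67, [232.5, 81.5, 288.6, 141.3])]
glue_mid [(0.6, [118.0, 129.6, 145.4, 158.9])]
bunfoot_mid [(0.67, [247.8, 258.8, 286.4, 287.2])]
tacktin_mid [(0.96, [361.5, 124.2, 393.0, 153.4])]
wrist 321.8664184743599 321.8664184743599 252.2529048718005 194.03028158711112 None [[-6.99264218e-04  9.62497015e-01  2.71291368e-01  6.77308531e-02]
 [ 9.99999754e-01  6.56882221e-04  2.47029122e-04 -6.77654186e-04]
 [ 5.95583161e-05  2.71291474e-01 -9.62497238e-01 -1.31254892e-01]
 [ 0.00000000e+00  0.00000000e+00  0.00000000e+00  1.00000000e+00]] ['frame', 'fx', 'fy', 'cx', 'cy', 'T_tool_cam', 'shot']
flask_mid []
cradle_seat []
cradle []
lamp_face []
glue_mid []
bunfoot_mid []
tacktin_mid []
```

View pics/scene0.png

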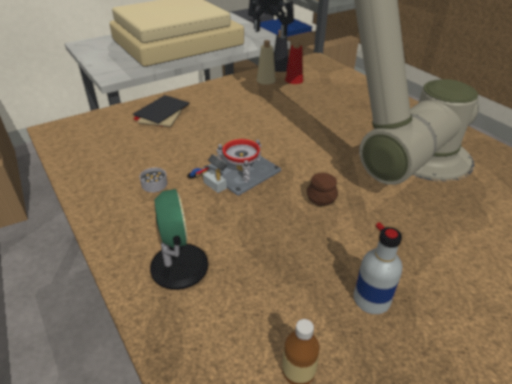

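View pics/top0.png

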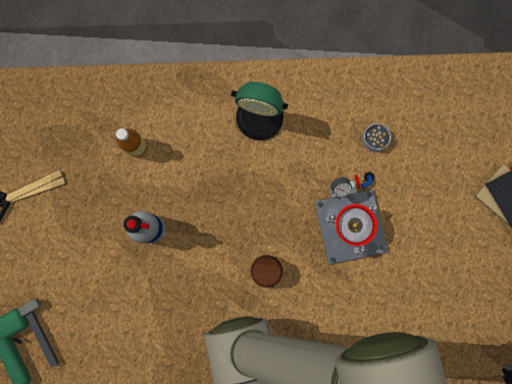

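```bash
python3 - <<'E'
import cv2
a=cv2.imread('pics/top0.png'); 
cv2.imwrite('pics/tz1.png',cv2.resize(a[190:270,100:200],None,fx=7,fy=7,interpolation=cv2.INTER_CUBIC))
cv2.imwrite('pics/tz2.png',cv2.resize(a[70:280,220:400],None,fx=2.8,fy=2.8,interpolation=cv2.INTER_CUBIC))
a=cv2.imread('pics/scene0.png'); 
cv2.imwrite('pics/sz1.png',cv2.resize(a[130:330,140:410],None,fx=2.9,fy=2.9,interpolation=cv2.INTER_CUBIC))
E
```

```text
(no output)
```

View pics/tz1.png

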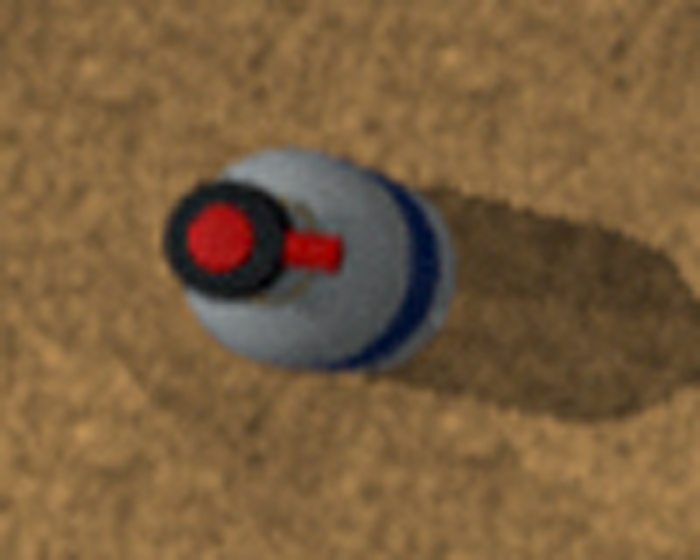

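View pics/tz2.png

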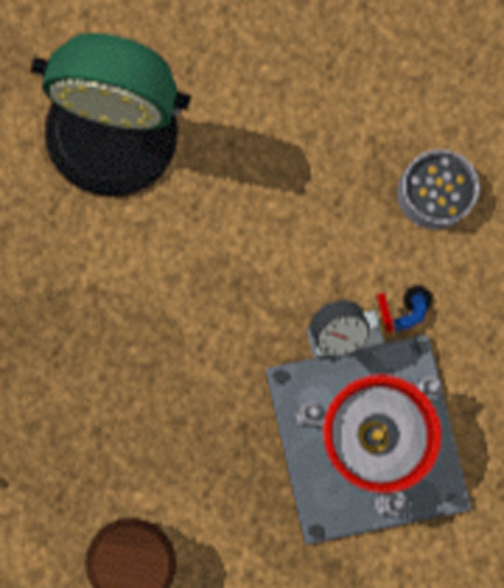

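View pics/sz1.png

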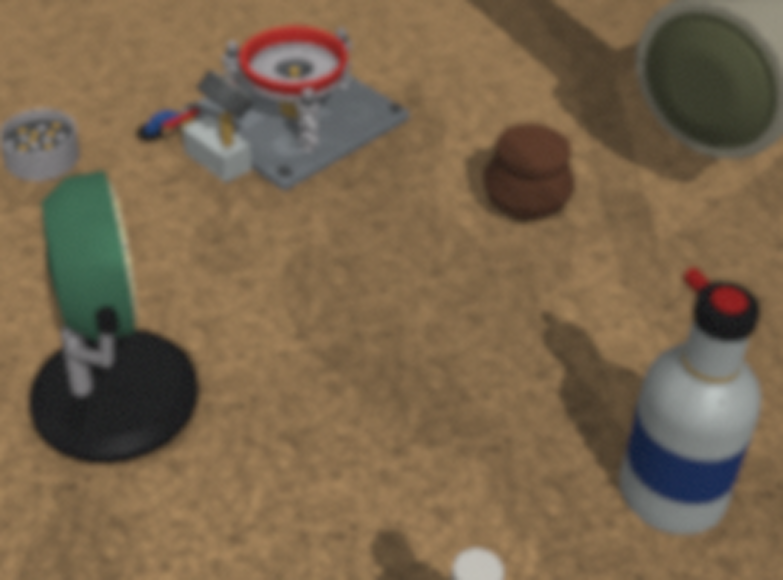

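```bash
cat > h.py <<'E'
import numpy as np
CAM={}
def setcam(n,p): CAM[n]=p
def ray(p,u,v):
    T=np.array(p["cam_to_world"]); d=np.array([(u-p["cx"])/p["fx"],-(v-p["cy"])/p["fy"],-1.])
    return T[:3,3],T[:3,:3]@d
def atz(p,u,v,z):
    o,d=ray(p,u,v); return o+d*(z-o[2])/d[2]
def proj(p,X):
    T=np.array(p["cam_to_world"]); c=(np.atleast_2d(X)-T[:3,3])@T[:3,:3]
    return np.c_[p["cx"]+p["fx"]*c[:,0]/-c[:,2], p["cy"]-p["fy"]*c[:,1]/-c[:,2]]
def circ(c,r,n=60):
    a=np.linspace(0,2*np.pi,n); return np.c_[c[0]+r*np.cos(a),c[1]+r*np.sin(a),0*a+c[2]]
E
python3 - <<'E'
from rig import env
from h import *
import pickle
P={n:env.get_image(n) for n in("top","scene")}
pickle.dump(P,open("P.pkl","wb"))
t,s=P["top"],P["scene"]
z=lambda u,v,x0,y0,k:(u/k+x0,v/k+y0)
Tz=lambda u,v:z(u,v,100,190,7); T2=lambda u,v:z(u,v,220,70,2.8); S=lambda u,v:z(u,v,140,130,2.9)
f=np.round
print("button top",f(atz(t,*Tz(220,238),.185),4),"scene",f(atz(s,*S(730,300),.185),4))
print("nozz tip",f(atz(t,*Tz(341,252),.176),4),"scene",f(atz(s,*S(690,278),.174),4))
print("ring top",f(atz(t,*T2(382,433),.074),4),"scene",f(atz(s,*S(293,60),.074),4))
print("nipple top", f(atz(t,*T2(378,435),.068),4))
print("lampfoot top",f(atz(t,*T2(111,133),.015),4),"scene",f(atz(s,*S(114,395),.012),4))
print("knobs",f(atz(t,*T2(38,66),.14),4),f(atz(t,*T2(182,101),.14),4))
print("bun",f(atz(t,267,271,.066),4),"tin",f(atz(t,377,138,.03),4),"glue",f(atz(t,122.5,133,.135),4))
print("gauge",f(atz(t,*T2(342,328),.105),4))
print("t",env.observe()["time_s"])
E
```

```text
button top [0.5069 0.2713 0.185 ] scene [0.5091 0.2755 0.185 ]
nozz tip [0.5022 0.2365 0.176 ] scene [0.5049 0.2426 0.174 ]
ring top [ 0.4981 -0.2301  0.074 ] scene [ 0.5045 -0.2187  0.074 ]
nipple top [ 0.4969 -0.2278  0.068 ]
lampfoot top [ 0.7845 -0.0102  0.015 ] scene [0.7927 0.     0.012 ]
knobs [0.8059 0.0494 0.14  ] [ 0.772  -0.0686  0.14  ]
bun [ 0.3964 -0.0159  0.066 ] tin [ 0.7172 -0.3042  0.03  ] glue [0.7212 0.3078 0.135 ]
gauge [ 0.584  -0.1959  0.105 ]
t 1.3
```

```bash
cat > ov.py <<'E'
import pickle,cv2
from h import *
P=pickle.load(open("P.pkl","rb"))
def overlay(name,curves,box,k,out):
    p=P[name]; x0,y0,x1,y1=box
    im=cv2.resize(p["frame"][y0:y1,x0:x1],None,fx=k,fy=k,interpolation=cv2.INTER_CUBIC)
    for X,col in curves:
        q=((proj(p,X)-[x0,y0]+.5)*k).astype(np.int32)
        cv2.polylines(im,[q],False,col,1,cv2.LINE_AA)
    return im
def flask(x,y,a=-98):
    Y=(0,255,255);c=[(circ((x,y,0),.036),Y),(circ((x,y,.1),.036),Y),(circ((x,y,.166),.017),Y),(circ((x,y,.182),.019),(0,255,0))]
    d=np.array([np.cos(np.radians(a)),np.sin(np.radians(a)),0])
    c.append((np.array([[x,y,.174],np.array([x,y,.174])+.035*d]),(255,255,0)));return c
def ring(x,y):
    return [(circ((x,y,.074),.043),(0,255,0)),(circ((x,y,.060),.0395),(255,255,0))]
def lamp(x,y,a):
    r=np.radians(a);X=np.array([np.cos(r),np.sin(r),0]);Yv=np.array([-np.sin(r),np.cos(r),0]);Z=np.array([0,0,1])
    t=np.linspace(0,2*np.pi,60)[:,None];c=np.array([x,y,.14])
    D=lambda rr,o:c+o*X+rr*(np.cos(t)*Yv+np.sin(t)*Z)
    f=c+.02*X
    return [(D(.047,0),(0,255,255)),(D(.055,0),(0,255,0)),(circ((f[0],f[1],0),.062),(255,255,0)),(circ((f[0],f[1],.012),.062),(255,0,255))]
E
python3 - <<'E'
from ov import *
C=flask(.508,.273)+ring(.499,-.228)+lamp(.768,-.003,-16)
cv2.imwrite("pics/o1.png",overlay("top",C,(220,70,400,270),3,""))
cv2.imwrite("pics/o2.png",overlay("scene",C,(140,130,410,330),2.9,""))
cv2.imwrite("pics/o3.png",overlay("top",C,(100,190,200,270),7,""))
E
```

```text
(no output)
```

View pics/o1.png

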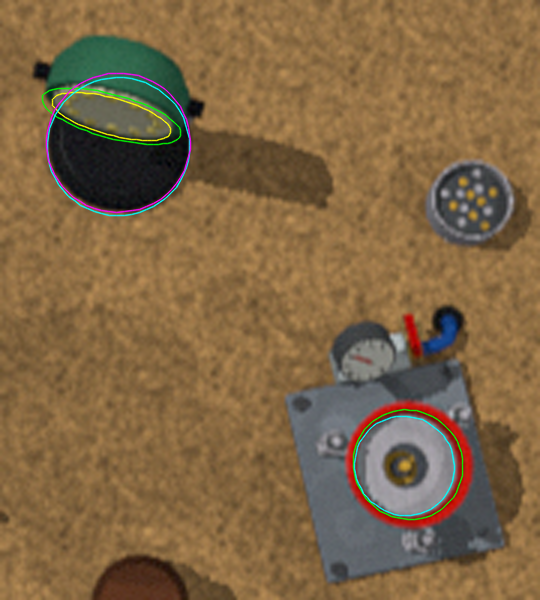

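View pics/o2.png

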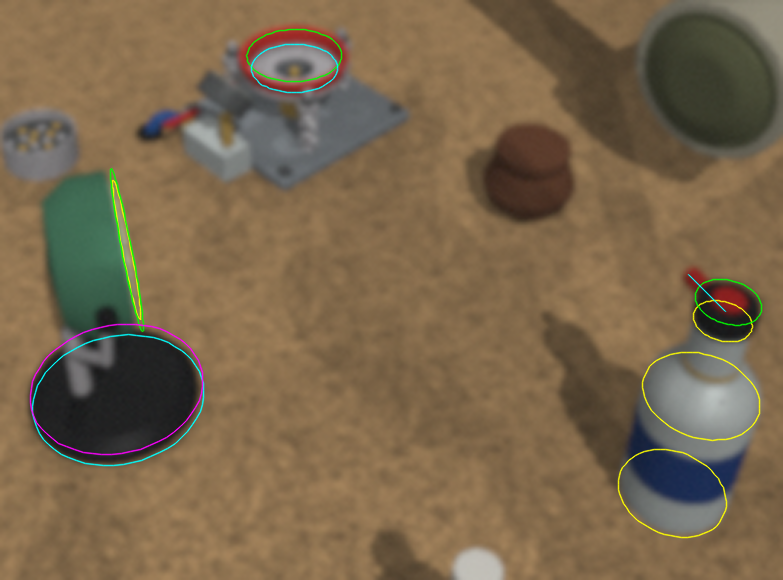

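View pics/o3.png

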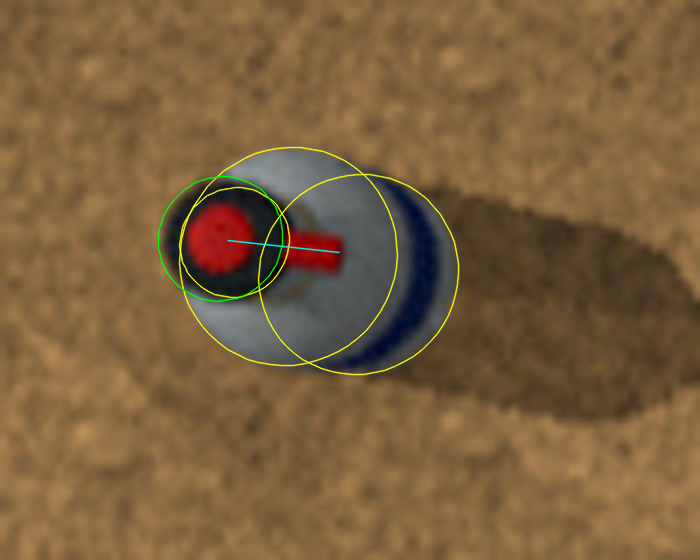

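```bash
cat > rel.py <<'E'
import numpy as np,sys
from rig import env
from scipy.spatial.transform import Rotation as R
def rel(x,y,z,yaw):
    s=env.observe(); Rt=np.array(s["tool_rot"]); p=np.array(s["position"])
    a=np.radians(yaw); G=np.c_[[np.cos(a),np.sin(a),0],[np.sin(a),-np.cos(a),0],[0,0,-1]]
    print("t",s["time_s"],"pos",p.round(4),"yaw",np.degrees(np.arctan2(Rt[1,0],Rt[0,0])).round(2),"q",np.round(s["q"],1),"w",s["grip_width"],"F",np.round(s["ft_force"],1))
    print("lin",(Rt.T@(np.array([x,y,z])-p)*1000).round(1),"ang",np.degrees(R.from_matrix(Rt.T@G).as_rotvec()).round(2))
if __name__=="__main__": rel(*map(float,sys.argv[1:5]))
E
python3 rel.py .507 .272 .30 82; ls .
```

```text
t 1.3 pos [ 0.2222 -0.5031  0.2423] yaw 23.82 q [-78.5  21.8  74.3   0.   83.9 -12.3] w 0.08568750673532963 F [-0.   0.5 -0.2]
lin [ 573.7 -594.   -57.7] ang [  0.    -0.   -58.18]
P.pkl
h.py
ov.py
pics
rel.py
```

Request:
servo_tool --commands '[{"linear":[11,-12,-10],"angular":[0,0,-1],"gripper":1},{"linear":[29,-30,-20],"angular":[0,0,-3],"gripper":1},{"linear":[57,-59,-40],"angular":[0,0,-6],"gripper":1},{"linear":[86,-89,-58],"angular":[0,0,-9],"gripper":1},{"linear":[115,-119,-58],"angular":[0,0,-12],"gripper":1},{"linear":[144,-149,-58],"angular":[0,0,-15],"gripper":1},{"linear":[172,-178,-58],"angular":[0,0,-18],"gripper":1},{"linear":[201,-208,-58],"angular":[0,0,-21],"gripper":1},{"linear":[230,-238,-58],"angular":[0,0,-24],"gripper":1},{"linear":[258,-267,-58],"angular":[0,0,-27],"gripper":1},{"linear":[287,-297,-58],"angular":[0,0,-30],"gripper":1},{"linear":[316,-327,-58],"angular":[0,0,-33],"gripper":1},{"linear":[344,-356,-58],"angular":[0,0,-36],"gripper":1},{"linear":[373,-386,-58],"angular":[0,0,-39],"gripper":1},{"linear":[402,-416,-58],"angular":[0,0,-42],"gripper":1},{"linear":[430,-446,-58],"angular":[0,0,-45],"gripper":1},{"linear":[459,-475,-58],"angular":[0,0,-48],"gripper":1},{"linear":[488,-505,-58],"angular":[0,0,-51],"gripper":1},{"linear":[520,-538,-58],"angular":[0,0,-54],"gripper":1},{"linear":[545,-565,-58],"angular":[0,0,-57],"gripper":1}]'

```text
time_s: 3.3
position: [0.4919, 0.2365, 0.301]
tool_rot: [[0.155, 0.988, 0.001], [0.988, -0.155, 0.0], [0.001, 0.001, -1.0]]
ft_force: [0.8, -0.2, 0.2]
grip_width: 0.0854
```

```bash
python3 rel.py .507 .272 .30 82
```

```text
t 3.3 pos [0.4919 0.2365 0.301 ] yaw 81.06 q [13.2 19.4 68.4  0.  92.2 22.2] w 0.08540282999988225 F [ 0.8 -0.2  0.2]
lin [37.4  9.4  1. ] ang [ 0.03 -0.03 -0.94]
```

Request:
servo_tool --commands '[{"linear":[20,5,0],"angular":[0,0,0],"gripper":1},{"linear":[20,5,0],"angular":[0,0,0],"gripper":1},{"linear":[20,5,0],"angular":[0,0,0],"gripper":1}]'

```text
time_s: 3.6
position: [0.4998, 0.2529, 0.3007]
tool_rot: [[0.158, 0.987, -0.0], [0.987, -0.158, -0.0], [-0.0, -0.0, -1.0]]
ft_force: [-0.8, -0.0, 0.1]
grip_width: 0.0856
```

```bash
python3 - <<'E'
from rig import env
import cv2,pickle
from rel import rel
rel(.507,.272,.3,82)
s=env.observe(); p=env.get_image("wrist"); pickle.dump((s,p),open("W1.pkl","wb")); cv2.imwrite("pics/w1.png",p["frame"])
E
```

```text
t 3.6 pos [0.4998 0.2529 0.3007] yaw 80.89 q [14.7 21.  66.1 -0.  93.  23.8] w 0.08562137161538542 F [-0.8 -0.   0.1]
lin [20.   4.1  0.7] ang [-0.    0.01 -1.11]
```

View pics/w1.png

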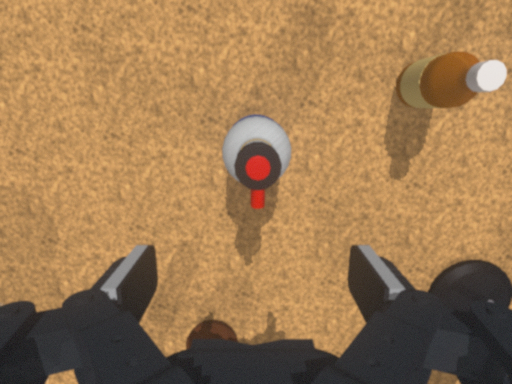

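```bash
cat >> h.py <<'E'
def wpose(s,p):
    T=np.eye(4);T[:3,:3]=s["tool_rot"];T[:3,3]=s["position"]
    q=dict(p);q["cam_to_world"]=T@np.array(p["T_tool_cam"]);return q
E
python3 - <<'E'
import pickle,cv2
from h import *
import ov
s,p=pickle.load(open("W1.pkl","rb")); q=wpose(s,p)
print(atz(q,258,168,.185),atz(q,258,206,.174), atz(q,258,143.5,.1)) 
print("gluetop",atz(q,489,76,.135))
ov.P["w"]=q
a,b=atz(q,258,168,.185)[:2]
cv2.imwrite("pics/o4.png",ov.overlay("w",ov.flask(a,b,-99),(200,90,320,220),5,""))
E
```

```text
[0.50621899 0.27239824 0.185     ] [0.50105461 0.23815619 0.174     ] [0.50895005 0.28092768 0.1       ]
gluetop [0.71599792 0.31087646 0.135     ]
```

View pics/o4.png

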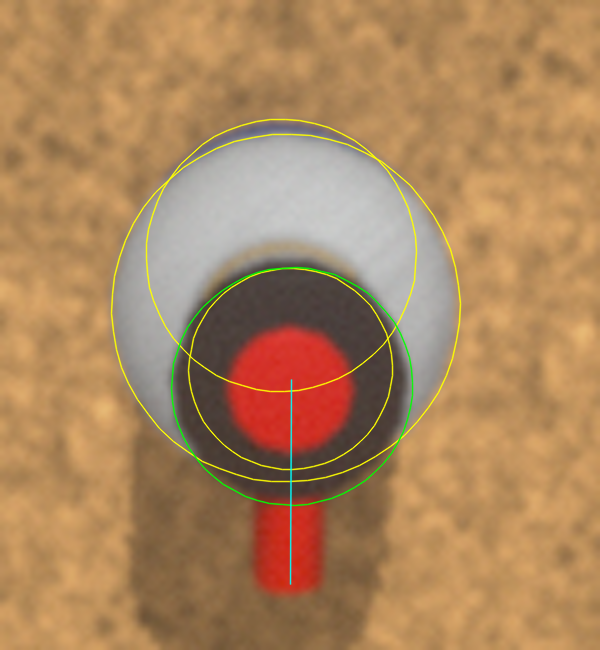

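Request:
servo_tool --commands '[{"linear":[10,1.6,0],"angular":[0,0,0],"gripper":1},{"linear":[20.3,3.2,10],"angular":[0,0,0],"gripper":1},{"linear":[20.3,3.2,28],"angular":[0,0,0],"gripper":1},{"linear":[20.3,3.2,48],"angular":[0,0,0],"gripper":1},{"linear":[20.3,3.2,70],"angular":[0,0,0],"gripper":1},{"linear":[20.3,3.2,92],"angular":[0,0,0],"gripper":1},{"linear":[20.3,3.2,114],"angular":[0,0,0],"gripper":1},{"linear":[20.3,3.2,132],"angular":[0,0,0],"gripper":1},{"linear":[20.3,3.2,146],"angular":[0,0,0],"gripper":1},{"linear":[20.3,3.2,154],"angular":[0,0,0],"gripper":1},{"linear":[20.3,3.2,157],"angular":[0,0,0],"gripper":1},{"linear":[20.3,3.2,157],"angular":[0,0,0],"gripper":1},{"linear":[20.3,3.2,157],"angular":[0,0,0],"gripper":1}]'

```text
time_s: 4.95
position: [0.5073, 0.2725, 0.1439]
tool_rot: [[0.16, 0.987, 0.001], [0.987, -0.16, 0.0], [0.001, 0.001, -1.0]]
ft_force: [0.8, 0.4, 0.8]
grip_width: 0.0854
```

```bash
python3 - <<'E'
from rig import env
import cv2
from rel import rel
rel(.5062,.2724,.143,81)
p=env.get_image("wrist"); cv2.imwrite("pics/w2.png",p["frame"])
E
```

```text
t 4.95 pos [0.5073 0.2725 0.1439] yaw 80.82 q [16.5 29.3 79.   0.  71.6 25.6] w 0.08537271129259226 F [0.8 0.4 0.8]
lin [-0.3 -1.1  0.9] ang [ 0.06 -0.03 -0.18]
```

View pics/w2.png

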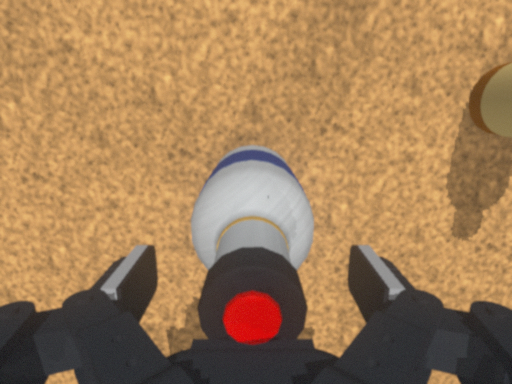

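Request:
servo_tool --commands '[{"linear":[0,-1,0.5],"angular":[0,0,0],"gripper":0.4},{"linear":[0,-1,0.5],"angular":[0,0,0],"gripper":0.0},{"linear":[0,-1,0.5],"angular":[0,0,0],"gripper":-0.2},{"linear":[0,-1,0.5],"angular":[0,0,0],"gripper":-0.5},{"linear":[0,-1,0.5],"angular":[0,0,0],"gripper":-1},{"linear":[0,-1,0.5],"angular":[0,0,0],"gripper":-1},{"linear":[0,-1,0.5],"angular":[0,0,0],"gripper":-1},{"linear":[0,-1,0.5],"angular":[0,0,0],"gripper":-1},{"linear":[0,-1,0.5],"angular":[0,0,0],"gripper":-1},{"linear":[0,-1,0.5],"angular":[0,0,0],"gripper":-1}]' --force 70

```text
time_s: 6.0
position: [0.5063, 0.2726, 0.1432]
tool_rot: [[0.159, 0.987, 0.001], [0.987, -0.159, 0.0], [0.0, 0.001, -1.0]]
ft_force: [0.3, -0.1, 5.2]
grip_width: 0.0349
```

```bash
python3 - <<'E'
from rig import env
import cv2
from rel import rel
rel(.5062,.2724,.143,81)
p=env.get_image("wrist"); cv2.imwrite("pics/w3.png",p["frame"])
E
```

```text
t 6.0 pos [0.5063 0.2726 0.1432] yaw 80.82 q [16.5 29.3 79.2 -0.  71.5 25.7] w 0.03488659854430339 F [ 0.3 -0.1  5.2]
lin [-0.2 -0.1  0.2] ang [ 0.05 -0.02 -0.18]
```

View pics/w3.png

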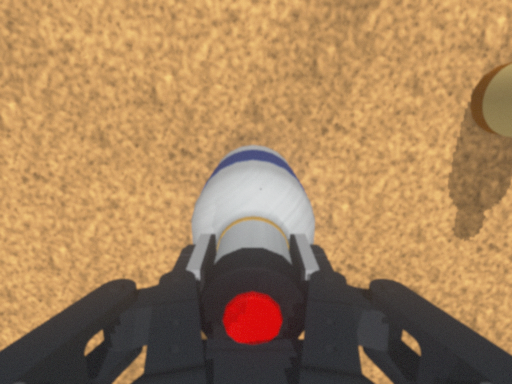

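Request:
servo_tool --commands '[{"linear":[0,0,-2],"angular":[0,0,0],"gripper":-1},{"linear":[0,0,-7],"angular":[0,0,0],"gripper":-1},{"linear":[0,0,-15],"angular":[0,0,0],"gripper":-1},{"linear":[0,0,-25],"angular":[0,0,0],"gripper":-1},{"linear":[-1,1,-35],"angular":[0,0,0],"gripper":-1},{"linear":[-4,4,-43],"angular":[0,0,-1],"gripper":-1},{"linear":[-10,9,-47.5],"angular":[0,0,-3],"gripper":-1},{"linear":[-18,16,-47.5],"angular":[0,0,-6],"gripper":-1},{"linear":[-28,25,-47.5],"angular":[0,0,-10],"gripper":-1},{"linear":[-40,35,-47.5],"angular":[0,0,-14],"gripper":-1},{"linear":[-52,46,-47.5],"angular":[0,0,-18],"gripper":-1},{"linear":[-64,56,-47.5],"angular":[0,0,-22.5],"gripper":-1},{"linear":[-76,67,-47.5],"angular":[0,0,-27],"gripper":-1},{"linear":[-88,78,-47.5],"angular":[0,0,-31.5],"gripper":-1},{"linear":[-100,88,-47.5],"angular":[0,0,-36],"gripper":-1},{"linear":[-112,99,-47.5],"angular":[0,0,-40.5],"gripper":-1},{"linear":[-124,109,-47.5],"angular":[0,0,-45],"gripper":-1},{"linear":[-135,119,-47.5],"angular":[0,0,-49],"gripper":-1},{"linear":[-143,126,-47.5],"angular":[0,0,-52],"gripper":-1},{"linear":[-148,131,-47.5],"angular":[0,0,-54],"gripper":-1}]'

```text
time_s: 8.05
position: [0.6122, 0.1043, 0.1907]
tool_rot: [[-0.706, 0.708, 0.0], [0.708, 0.706, -0.0], [-0.0, -0.0, -1.0]]
ft_force: [-0.6, -0.9, -4.8]
grip_width: 0.0349
```

```bash
python3 - <<'E'
from rig import env
import cv2
from h import *
import ov
from rel import rel
rel(.662,.026,.191,164)
p=env.get_image("top"); ov.P["top"]=p
C=ov.lamp(.766,-.004,-16)
cv2.imwrite("pics/t2.png",ov.overlay("top",C,(130,50,360,250),3.4,""))
E
```

```text
t 8.05 pos [0.6122 0.1043 0.1907] yaw 134.93 q [ -1.2  31.1  67.2  -0.   81.7 -46.2] w 0.03494860549563153 F [-0.6 -0.9 -4.8]
lin [-90.6 -20.1  -0.3] ang [-1.000e-02  1.000e-02 -2.907e+01]
```

View pics/t2.png

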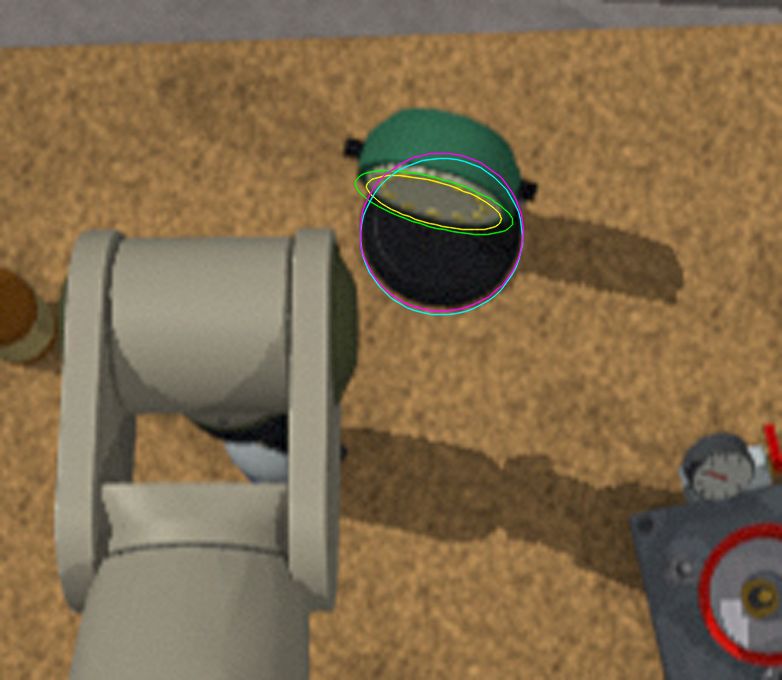

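Request:
servo_tool --commands '[{"linear":[-4,-1,0],"angular":[0,0,-1],"gripper":-1},{"linear":[-12,-3,0],"angular":[0,0,-4],"gripper":-1},{"linear":[-24,-5.5,0],"angular":[0,0,-8],"gripper":-1},{"linear":[-37,-8.3,0],"angular":[0,0,-12],"gripper":-1},{"linear":[-50,-11,0],"angular":[0,0,-16],"gripper":-1},{"linear":[-63,-14,0],"angular":[0,0,-20],"gripper":-1},{"linear":[-74,-16.5,0],"angular":[0,0,-24],"gripper":-1},{"linear":[-83,-18.5,0],"angular":[0,0,-27],"gripper":-1},{"linear":[-89,-19.5,0],"angular":[0,0,-28.5],"gripper":-1},{"linear":[-91,-20,0],"angular":[0,0,-29],"gripper":-1},{"linear":[-91,-20,0],"angular":[0,0,-29],"gripper":-1},{"linear":[-91,-20,0],"angular":[0,0,-29],"gripper":-1},{"linear":[-91,-20,0],"angular":[0,0,-29],"gripper":-1}]'

```text
time_s: 9.4
position: [0.6615, 0.0273, 0.1904]
tool_rot: [[-0.96, 0.278, -0.0], [0.278, 0.96, 0.0], [0.0, 0.0, -1.0]]
ft_force: [0.2, -0.1, -4.1]
grip_width: 0.0349
```

```bash
python3 - <<'E'
from rig import env
import cv2
from h import *
import ov
from rel import rel
rel(.663,.026,.191,164)
p=env.get_image("scene"); ov.P["scene"]=p
C=ov.lamp(.769,-.005,-16)
cv2.imwrite("pics/s2.png",ov.overlay("scene",C,(120,100,390,300),2.9,""))
p=env.get_image("wrist"); cv2.imwrite("pics/w4.png",p["frame"])
E
```

```text
t 9.4 pos [0.6615 0.0273 0.1904] yaw 163.83 q [ -7.9  35.3  59.4   0.   85.3 -81.7] w 0.03487534308219856 F [ 0.2 -0.1 -4.1]
lin [-1.8 -0.8 -0.6] ang [ 0.   -0.01 -0.17]
```

View pics/s2.png

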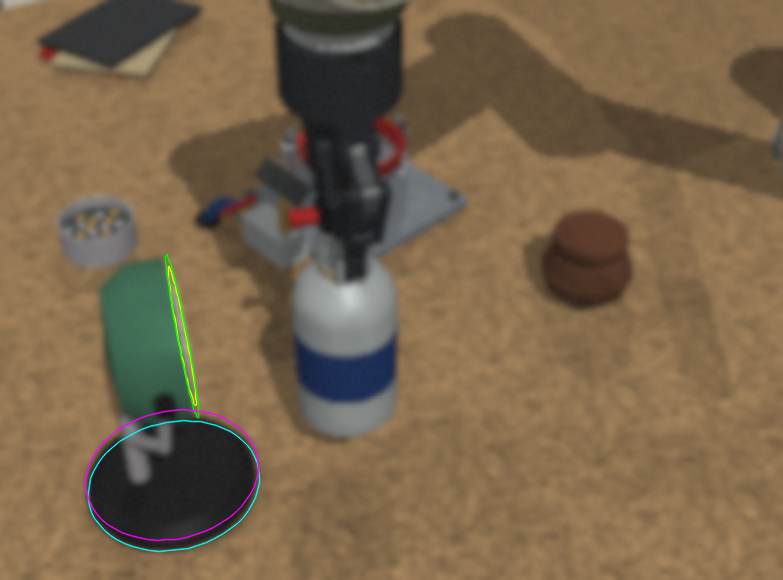

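View pics/w4.png

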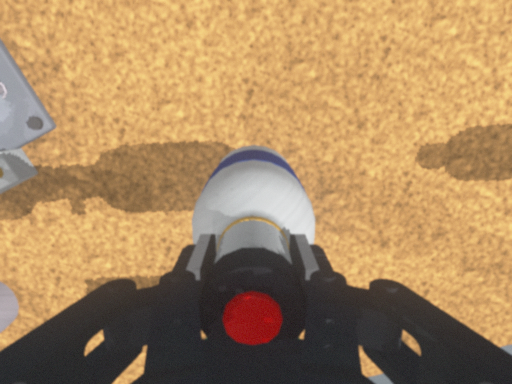

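Request:
servo_tool --commands '[{"linear":[0,0,0],"angular":[0,0,0],"gripper":-1},{"linear":[0,0,0],"angular":[0,0,0],"gripper":-1},{"linear":[0,0,0],"angular":[0,0,0],"gripper":-1},{"linear":[0,0,0],"angular":[0,0,0],"gripper":-1},{"linear":[0,0,0],"angular":[0,0,0],"gripper":-1},{"linear":[0,0,0],"angular":[0,0,0],"gripper":-1},{"linear":[0,0,0],"angular":[0,0,0],"gripper":-1},{"linear":[0,0,0],"angular":[0,0,0],"gripper":-1},{"linear":[0,0,0],"angular":[0,0,0],"gripper":-1},{"linear":[0,0,0],"angular":[0,0,0],"gripper":-1},{"linear":[0,0,0],"angular":[0,0,0],"gripper":-1},{"linear":[0,0,0],"angular":[0,0,0],"gripper":-1},{"linear":[0,0,0],"angular":[0,0,0],"gripper":-1},{"linear":[0,0,0],"angular":[0,0,1],"gripper":-1},{"linear":[0,0,0],"angular":[0,0,4],"gripper":-1},{"linear":[0,0,0],"angular":[0,0,9],"gripper":-1},{"linear":[0,0,0],"angular":[0,0,15],"gripper":-1},{"linear":[0,0,0],"angular":[0,0,21],"gripper":-1},{"linear":[0,0,0],"angular":[0,0,27],"gripper":-1},{"linear":[0,0,0],"angular":[0,0,33],"gripper":-1}]'

```text
time_s: 11.5
position: [0.6617, 0.0269, 0.1903]
tool_rot: [[-0.65, 0.76, -0.0], [0.76, 0.65, 0.0], [0.0, -0.0, -1.0]]
ft_force: [-0.3, -0.3, -3.9]
grip_width: 0.0351
```

Request:
servo_tool --commands '[{"linear":[0,0,0],"angular":[0,0,6],"gripper":-1},{"linear":[0,0,0],"angular":[0,0,12],"gripper":-1},{"linear":[0,0,0],"angular":[0,0,18],"gripper":-1},{"linear":[0,0,0],"angular":[0,0,24],"gripper":-1},{"linear":[0,0,0],"angular":[0,0,30],"gripper":-1},{"linear":[0,0,0],"angular":[0,0,36],"gripper":-1},{"linear":[0,0,0],"angular":[0,0,42],"gripper":-1},{"linear":[0,0,0],"angular":[0,0,48],"gripper":-1},{"linear":[0,0,0],"angular":[0,0,54],"gripper":-1},{"linear":[0,0,0],"angular":[0,0,60],"gripper":-1},{"linear":[0,0,0],"angular":[0,0,66],"gripper":-1},{"linear":[0,0,0],"angular":[0,0,72],"gripper":-1},{"linear":[0,0,0],"angular":[0,0,78],"gripper":-1},{"linear":[0,0,0],"angular":[0,0,84],"gripper":-1},{"linear":[0,0,0],"angular":[0,0,90],"gripper":-1},{"linear":[0,0,0],"angular":[0,0,96],"gripper":-1},{"linear":[0,0,0],"angular":[0,0,102],"gripper":-1},{"linear":[0,0,0],"angular":[0,0,107],"gripper":-1},{"linear":[0,0,0],"angular":[0,0,111],"gripper":-1},{"linear":[0,0,0],"angular":[0,0,114],"gripper":-1}]'

```text
time_s: 13.5
position: [0.6617, 0.0269, 0.1903]
tool_rot: [[0.958, 0.286, 0.0], [0.286, -0.958, 0.0], [0.0, -0.0, -1.0]]
ft_force: [-0.5, -0.0, -3.6]
grip_width: 0.035
```

```bash
python3 rel.py .663 .026 .191 -16
```

```text
t 13.5 pos [0.6617 0.0269 0.1903] yaw 16.62 q [-7.9 35.3 59.4  0.  85.3 65.5] w 0.034995466099078054 F [-0.5 -0.  -3.6]
lin [ 1.   1.2 -0.7] ang [-0.   -0.   32.62]
```

Request:
servo_tool --commands '[{"linear":[0,0,0],"angular":[0,0,4],"gripper":-1},{"linear":[0,0,0],"angular":[0,0,9],"gripper":-1},{"linear":[0,0,0],"angular":[0,0,15],"gripper":-1},{"linear":[0,0,0],"angular":[0,0,21],"gripper":-1},{"linear":[0,0,0],"angular":[0,0,26],"gripper":-1},{"linear":[0,0,0],"angular":[0,0,30],"gripper":-1},{"linear":[0,0,0],"angular":[0,0,32],"gripper":-1},{"linear":[0,0,0],"angular":[0,0,33],"gripper":-1},{"linear":[0,0,0],"angular":[0,0,33],"gripper":-1},{"linear":[0,0,0],"angular":[0,0,33],"gripper":-1},{"linear":[0,0,0],"angular":[0,0,33],"gripper":-1}]'

```text
time_s: 14.6
position: [0.6617, 0.0269, 0.1903]
tool_rot: [[0.961, -0.278, -0.0], [-0.278, -0.961, 0.0], [-0.0, 0.0, -1.0]]
ft_force: [-0.4, 0.6, -5.1]
grip_width: 0.0349
```

```bash
python3 - <<'E'
from rig import env
import cv2,pickle
from rel import rel
rel(.663,.026,.191,-16)
p=env.get_image("scene"); cv2.imwrite("pics/s3.png",cv2.resize(p["frame"][100:300,120:390],None,fx=2.9,fy=2.9))
s=env.observe();p=env.get_image("wrist"); pickle.dump((s,p),open("W5.pkl","wb"));cv2.imwrite("pics/w5.png",p["frame"])
E
```

```text
t 14.6 pos [0.6617 0.0269 0.1903] yaw -16.16 q [-7.9 35.3 59.4  0.  85.3 98.3] w 0.034859077531394236 F [-0.4  0.6 -5.1]
lin [ 1.5  0.5 -0.7] ang [ 0.    0.   -0.16]
```

View pics/s3.png

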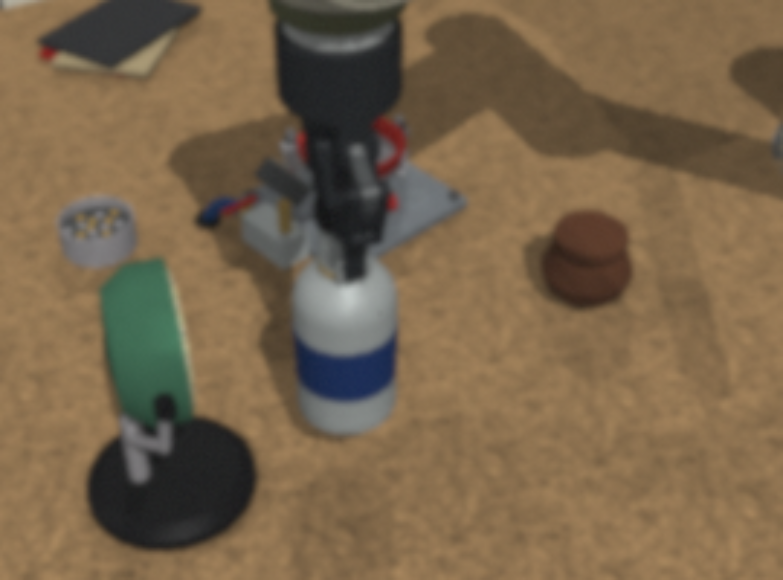

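View pics/w5.png

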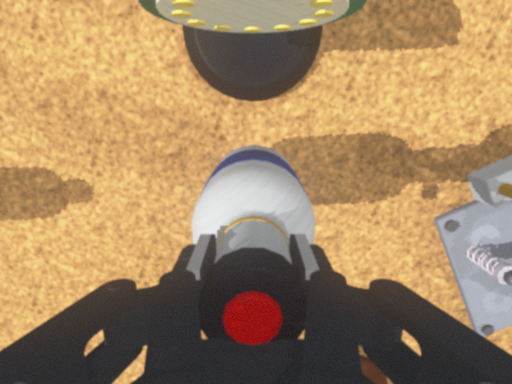

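Request:
servo_tool --commands '[{"linear":[0,0,0],"angular":[0,0,0],"gripper":-1},{"linear":[0,0,0],"angular":[0,0,0],"gripper":-1},{"linear":[0,0,0],"angular":[0,0,0],"gripper":-1},{"linear":[0,0,0],"angular":[0,0,0],"gripper":-1},{"linear":[0,0,0],"angular":[0,0,0],"gripper":-1},{"linear":[0,0,0],"angular":[0,0,0],"gripper":-1},{"linear":[0,0,0],"angular":[0,0,0],"gripper":-1},{"linear":[0,0,0],"angular":[0,0,0],"gripper":-1},{"linear":[0,0,0],"angular":[0,0,0],"gripper":-1},{"linear":[0,0,0],"angular":[0,0,0],"gripper":-1},{"linear":[0,0,0],"angular":[0,0,0],"gripper":-1},{"linear":[0,0,0],"angular":[0,0,0],"gripper":-1},{"linear":[0,0,-3],"angular":[0,0,0],"gripper":-1},{"linear":[-2,3,-10],"angular":[0,0,0],"gripper":-1},{"linear":[-6,9,-20],"angular":[0,0,0],"gripper":-1},{"linear":[-13,20,-32],"angular":[0,0,0],"gripper":-1},{"linear":[-22,34,-45],"angular":[0,0,0],"gripper":-1},{"linear":[-32,50,-57],"angular":[0,0,0],"gripper":-1},{"linear":[-43,67,-66],"angular":[0,0,0],"gripper":-1},{"linear":[-54,84,-70],"angular":[0,0,0],"gripper":-1}]'

```text
time_s: 16.7
position: [0.5854, -0.0399, 0.2626]
tool_rot: [[0.96, -0.279, 0.003], [-0.279, -0.96, -0.001], [0.003, 0.0, -1.0]]
ft_force: [0.4, 0.3, -4.4]
grip_width: 0.0352
```

Request:
servo_tool --commands '[{"linear":[-11,17,0],"angular":[0,0,0],"gripper":-1},{"linear":[-22,35,0],"angular":[0,0,0],"gripper":-1},{"linear":[-33,52,0],"angular":[0,0,0],"gripper":-1},{"linear":[-44,69,0],"angular":[0,0,0],"gripper":-1},{"linear":[-55,86,0],"angular":[0,0,0],"gripper":-1},{"linear":[-66,103,0],"angular":[0,0,0],"gripper":-1},{"linear":[-77,120,0],"angular":[0,0,0],"gripper":-1},{"linear":[-88,137,0],"angular":[0,0,0],"gripper":-1},{"linear":[-99,154,0],"angular":[0,0,0],"gripper":-1},{"linear":[-109,170,0],"angular":[0,0,0],"gripper":-1},{"linear":[-118,184,0],"angular":[0,0,0],"gripper":-1},{"linear":[-125,195,0],"angular":[0,0,0],"gripper":-1},{"linear":[-130,202,0],"angular":[0,0,0],"gripper":-1},{"linear":[-132,206,0],"angular":[0,0,0],"gripper":-1},{"linear":[-132,206,0],"angular":[0,0,0],"gripper":-1},{"linear":[-132,206,0],"angular":[0,0,0],"gripper":-1},{"linear":[-132,206,0],"angular":[0,0,0],"gripper":-1},{"linear":[-132,206,0],"angular":[0,0,0],"gripper":-1}]'

```text
time_s: 18.5
position: [0.4025, -0.1995, 0.2602]
tool_rot: [[0.961, -0.278, -0.0], [-0.278, -0.961, 0.0], [-0.0, -0.0, -1.0]]
ft_force: [-0.6, 0.5, -4.3]
grip_width: 0.0347
```

```bash
python3 - <<'E'
from rig import env
import cv2,pickle
from rel import rel
from h import *
import ov
rel(.403,-.20,.26,-16)
s=env.observe();p=env.get_image("wrist"); pickle.dump((s,p),open("W6.pkl","wb"));cv2.imwrite("pics/w6.png",p["frame"])
q=wpose(s,p); ov.P["w"]=q
cv2.imwrite("pics/o6.png",ov.overlay("w",ov.ring(.499,-.2285),(100,0,400,240),2.6,""))
E
```

```text
t 18.5 pos [ 0.4025 -0.1995  0.2602] yaw -16.14 q [-41.5  10.8  87.2   0.   82.   64.6] w 0.03468441616445154 F [-0.6  0.5 -4.3]
lin [0.6 0.3 0.2] ang [-0.01  0.01 -0.14]
```

View pics/o6.png

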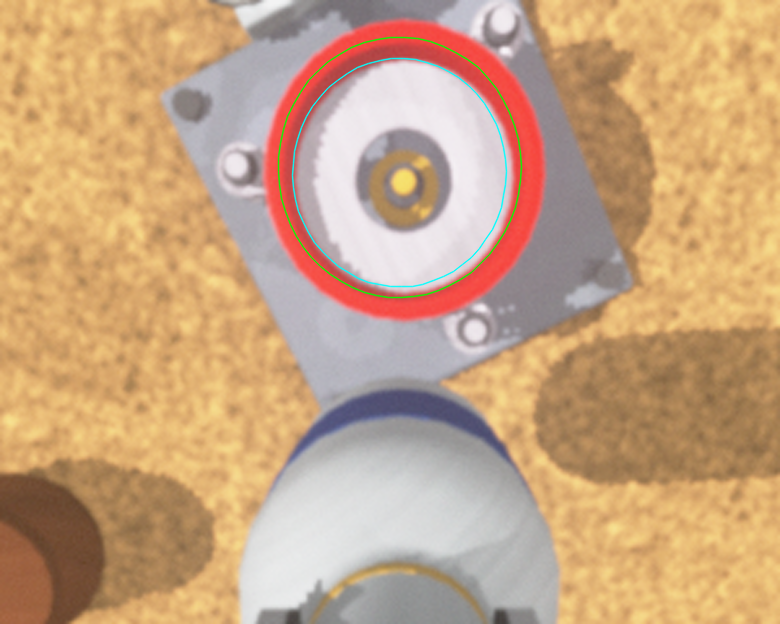

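```bash
python3 - <<'E'
import pickle,cv2
from h import *
from scipy.optimize import least_squares
import ov
s,p=pickle.load(open("W6.pkl","rb")); q=wpose(s,p)
f=p["frame"].astype(int)
m=((f[...,2]>150)&(f[...,2]-f[...,1]>90)).astype(np.uint8); m[130:]=0
m=cv2.morphologyEx(m,cv2.MORPH_OPEN,np.ones((3,3)))
c=max(cv2.findContours(m,cv2.RETR_EXTERNAL,cv2.CHAIN_APPROX_NONE)[0],key=cv2.contourArea)[:,0]
W=np.array([atz(q,u,v,.074)[:2] for u,v in c])
r=least_squares(lambda a:np.hypot(W[:,0]-a[0],W[:,1]-a[1])-a[2],[.5,-.23,.05],loss="soft_l1",f_scale=.001)
print(r.x,np.abs(r.fun).mean())
# inner contour
cs,h=cv2.findContours(m,cv2.RETR_CCOMP,cv2.CHAIN_APPROX_NONE)
ins=[x[:,0] for x,hh in zip(cs,h[0]) if hh[3]>=0 and len(x)>60]
for x in ins:
    x=x[x[:,1]>np.median(x[:,1])]  # near side: top inner edge
    W=np.array([atz(q,u,v,.074)[:2] for u,v in x]); print("inner near",least_squares(lambda a:np.hypot(W[:,0]-a[0],W[:,1]-a[1])-.043,[.5,-.23]).x)
k=(403/2.6+100-.5,182/2.6-.5);print("nipple .07/.06",atz(q,*k,.07),atz(q,*k,.06))
P=pickle.load(open("P.pkl","rb"));t=P["top"];f=t["frame"].astype(int)
m=((f[...,2]>130)&(f[...,2]-f[...,1]>80)).astype(np.uint8);m[:195]=0;m[:,:310]=0
c=max(cv2.findContours(m,cv2.RETR_EXTERNAL,cv2.CHAIN_APPROX_NONE)[0],key=cv2.contourArea)[:,0]
W=np.array([atz(t,u,v,.074)[:2] for u,v in c]);print("top",least_squares(lambda a:np.hypot(W[:,0]-a[0],W[:,1]-a[1])-a[2],[.5,-.23,.05]).x)
# held flask axis check: neck/cap centre from W6
E
```

```text
[ 0.49703169 -0.22985579  0.04928728] 0.00022787431817321177
inner near [ 0.50060035 -0.23055298]
nipple .07/.06 [ 0.49599745 -0.22891932  0.07      ] [ 0.4968882  -0.22925004  0.06      ]
top [ 0.49883439 -0.22910007  0.04859662]
```

Request:
servo_tool --commands '[{"linear":[3,0.1,0],"angular":[0,0,0],"gripper":-1},{"linear":[10,0.3,0],"angular":[0,0,0],"gripper":-1},{"linear":[22,0.6,0],"angular":[0,0,0],"gripper":-1},{"linear":[36,1,0],"angular":[0,0,0],"gripper":-1},{"linear":[50,1.4,0],"angular":[0,0,0],"gripper":-1},{"linear":[64,1.7,0],"angular":[0,0,0],"gripper":-1},{"linear":[77,2.1,0],"angular":[0,0,0],"gripper":-1},{"linear":[88,2.4,0],"angular":[0,0,0],"gripper":-1},{"linear":[95,2.6,0],"angular":[0,0,0],"gripper":-1},{"linear":[98.5,2.7,0],"angular":[0,0,0],"gripper":-1},{"linear":[99.5,2.7,3],"angular":[0,0,0],"gripper":-1},{"linear":[99.5,2.7,9],"angular":[0,0,0],"gripper":-1},{"linear":[99.5,2.7,17],"angular":[0,0,0],"gripper":-1},{"linear":[99.5,2.7,25],"angular":[0,0,0],"gripper":-1},{"linear":[99.5,2.7,31],"angular":[0,0,0],"gripper":-1},{"linear":[99.5,2.7,35],"angular":[0,0,0],"gripper":-1},{"linear":[99.5,2.7,36],"angular":[0,0,0],"gripper":-1},{"linear":[99.5,2.7,36],"angular":[0,0,0],"gripper":-1},{"linear":[99.5,2.7,36],"angular":[0,0,0],"gripper":-1}]'

```text
time_s: 20.45
position: [0.4972, -0.2302, 0.2246]
tool_rot: [[0.96, -0.279, 0.001], [-0.279, -0.96, -0.0], [0.001, 0.0, -1.0]]
ft_force: [-0.4, -0.6, -3.0]
grip_width: 0.0354
```

```bash
python3 - <<'E'
from rig import env
import cv2,pickle
from rel import rel
from h import *
import ov
rel(.4973,-.2297,.2032,-16)
s=env.observe();p=env.get_image("wrist"); q=wpose(s,p); ov.P["w"]=q
x,y,z=s["position"]
C=ov.ring(.4973,-.2297)+[(circ((x,y,z-.1432),.036),(0,255,255))]
a=ov.overlay("w",C,(130,60,380,260),2.6,"")
p=env.get_image("scene");ov.P["scene"]=p
b=ov.overlay("scene",C,(190,30,310,200),3,"")
cv2.imwrite("pics/o7.png",a);cv2.imwrite("pics/o8.png",b)
E
```

```text
t 20.45 pos [ 0.4972 -0.2302  0.2246] yaw -16.18 q [-37.2  22.3  76.5  -0.   81.1  68.9] w 0.03543810521188161 F [-0.4 -0.6 -3. ]
lin [-0.1 -0.5 21.4] ang [ 0.01 -0.04 -0.18]
```

View pics/o7.png

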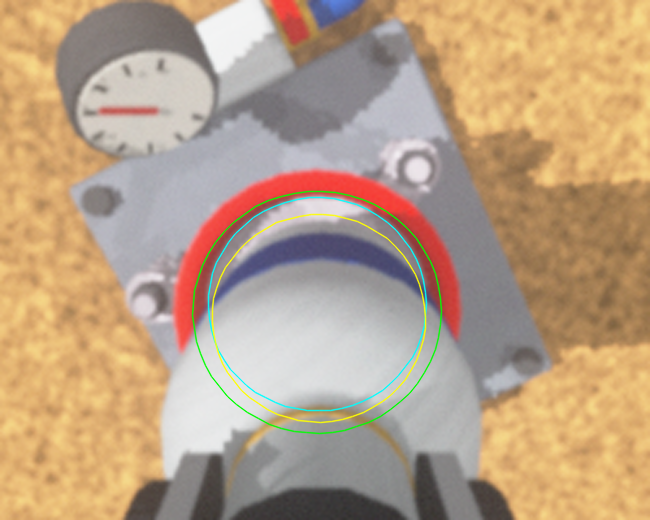

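View pics/o8.png

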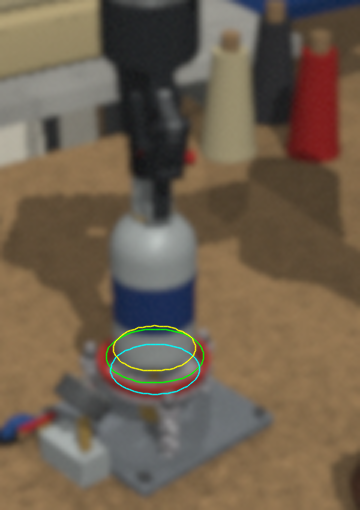

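Request:
servo_tool --commands '[{"linear":[0,-0.5,3],"angular":[0,0,0],"gripper":-1},{"linear":[0,-0.5,7],"angular":[0,0,0],"gripper":-1},{"linear":[0,-0.5,11],"angular":[0,0,0],"gripper":-1},{"linear":[0,-0.5,15],"angular":[0,0,0],"gripper":-1},{"linear":[0,-0.5,18],"angular":[0,0,0],"gripper":-1},{"linear":[0,-0.5,20],"angular":[0,0,0],"gripper":-1},{"linear":[0,-0.5,22],"angular":[0,0,0],"gripper":-1},{"linear":[0,-0.5,24],"angular":[0,0,0],"gripper":-1},{"linear":[0,-0.5,25],"angular":[0,0,0],"gripper":-1},{"linear":[0,-0.5,25],"angular":[0,0,0],"gripper":-1},{"linear":[0,-0.5,25],"angular":[0,0,0],"gripper":-1}]' --force 90

```text
time_s: 21.65
position: [0.4974, -0.2299, 0.1999]
tool_rot: [[0.96, -0.279, 0.001], [-0.279, -0.96, -0.001], [0.001, 0.001, -1.0]]
ft_force: [-0.5, -0.3, 5.9]
grip_width: 0.0345
```

```bash
python3 - <<'E'
from rig import env
import cv2,pickle
from rel import rel
from h import *
import ov
rel(.4973,-.2297,.1892,-16)
print(env.observe()["wrist_torque"])
p=env.get_image("wrist"); cv2.imwrite("pics/w9.png",p["frame"])
p=env.get_image("scene");cv2.imwrite("pics/s9.png",cv2.resize(p["frame"][60:200,190:310],None,fx=4,fy=4))
E
```

```text
t 21.65 pos [ 0.4974 -0.2299  0.1999] yaw -16.18 q [-37.2  23.5  78.9  -0.   77.5  69. ] w 0.03445045319188296 F [-0.5 -0.3  5.9]
lin [-0.2 -0.2 10.7] ang [ 0.04 -0.07 -0.18]
[-0.02236336  0.10867163 -0.01321796]
```

View pics/w9.png

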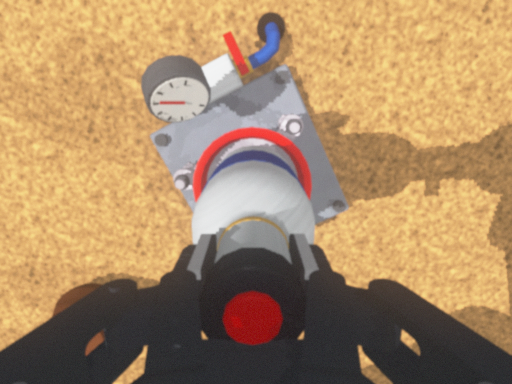

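View pics/s9.png

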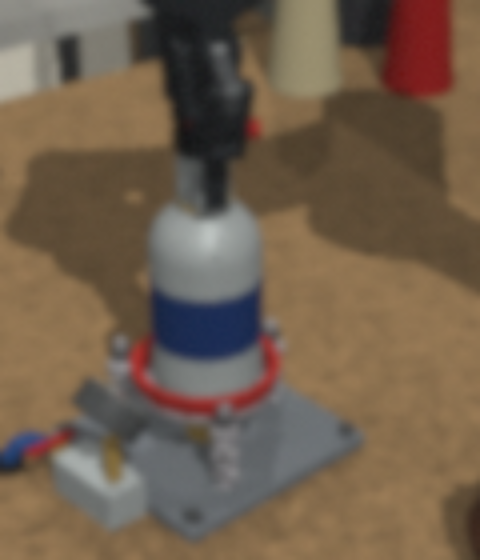

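Request:
servo_tool --commands '[{"linear":[0,0,2],"angular":[0,0,0],"gripper":-1},{"linear":[0,0,4],"angular":[0,0,0],"gripper":-1},{"linear":[0,0,6],"angular":[0,0,0],"gripper":-1},{"linear":[0,0,8],"angular":[0,0,0],"gripper":-1},{"linear":[0,0,9],"angular":[0,0,0],"gripper":-1},{"linear":[0,0,10],"angular":[0,0,0],"gripper":-1},{"linear":[0,0,10],"angular":[0,0,0],"gripper":-1},{"linear":[0,0,10],"angular":[0,0,0],"gripper":-1}]' --force 90

```text
time_s: 22.55
position: [0.4977, -0.2302, 0.1908]
tool_rot: [[0.96, -0.279, 0.002], [-0.279, -0.96, -0.002], [0.003, 0.001, -1.0]]
ft_force: [-1.3, 0.1, 11.0]
grip_width: 0.0346
```

Request:
servo_tool --commands '[{"linear":[0,0,0.5],"angular":[0,0,0],"gripper":-1},{"linear":[0,0,1],"angular":[0,0,0],"gripper":-1},{"linear":[0,0,1],"angular":[0,0,0],"gripper":-1},{"linear":[0,0,1],"angular":[0,0,0],"gripper":-1}]'

```text
time_s: 22.95
position: [0.4978, -0.2302, 0.1899]
tool_rot: [[0.96, -0.279, 0.003], [-0.279, -0.96, -0.002], [0.003, 0.001, -1.0]]
ft_force: [-2.4, -0.7, 12.1]
grip_width: 0.0341
```

Request:
servo_tool --commands '[{"linear":[0,0,0.5],"angular":[0,0,0],"gripper":-1},{"linear":[0,0,1],"angular":[0,0,0],"gripper":-1},{"linear":[0,0,1],"angular":[0,0,0],"gripper":-1},{"linear":[0,0,1],"angular":[0,0,0],"gripper":-1}]'

```text
time_s: 23.35
position: [0.4978, -0.2303, 0.1892]
tool_rot: [[0.96, -0.279, 0.003], [-0.279, -0.96, -0.003], [0.004, 0.002, -1.0]]
ft_force: [-2.4, -0.7, 12.7]
grip_width: 0.0345
```

Request:
servo_tool --commands '[{"linear":[0,0,0.5],"angular":[0,0,0],"gripper":-1},{"linear":[0,0,1],"angular":[0,0,0],"gripper":-1},{"linear":[0,0,1],"angular":[0,0,0],"gripper":-1},{"linear":[0,0,1],"angular":[0,0,0],"gripper":-1}]'

```text
time_s: 23.75
position: [0.4981, -0.2305, 0.1891]
tool_rot: [[0.96, -0.279, 0.004], [-0.279, -0.96, -0.004], [0.005, 0.002, -1.0]]
ft_force: [-3.3, -0.1, 19.6]
grip_width: 0.0343
```

Request:
servo_tool --commands '[{"linear":[0,0,0.4],"angular":[0,0,0],"gripper":-1},{"linear":[0,0,0.8],"angular":[0,0,0],"gripper":-1},{"linear":[0,0,0.8],"angular":[0,0,0],"gripper":-1},{"linear":[0,0,0.8],"angular":[0,0,0],"gripper":-1},{"linear":[0,0,0.8],"angular":[0,0,0],"gripper":-1},{"linear":[0,0,0.8],"angular":[0,0,0],"gripper":-1},{"linear":[0,0,0.8],"angular":[0,0,0],"gripper":-1}]'

```text
time_s: 24.45
position: [0.4983, -0.2306, 0.1891]
tool_rot: [[0.96, -0.279, 0.006], [-0.279, -0.96, -0.005], [0.007, 0.003, -1.0]]
ft_force: [-3.7, 0.4, 23.7]
grip_width: 0.0347
```

```bash
python3 - <<'E'
from rig import env
import cv2
from rel import rel
rel(.4973,-.2297,.1892,-16)
import ov
p=env.get_image("wrist"); cv2.imwrite("pics/w10.png",p["frame"])
p=env.get_image("scene");cv2.imwrite("pics/s10.png",cv2.resize(p["frame"],None,fx=1.5,fy=1.5))
p=env.get_image("scene");cv2.imwrite("pics/s11.png",cv2.resize(p["frame"][60:200,190:310],None,fx=4,fy=4))
E
```

```text
t 24.45 pos [ 0.4983 -0.2306  0.1891] yaw -16.18 q [-37.2  24.1  79.9  -0.   75.6  69. ] w 0.0346830634809262 F [-3.7  0.4 23.7]
lin [-1.2 -0.6 -0.1] ang [ 0.16 -0.38 -0.18]
```

View pics/s10.png

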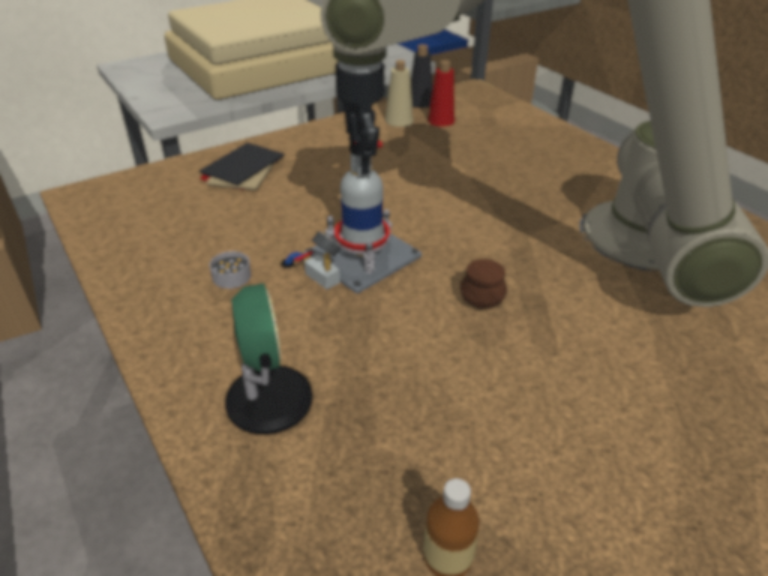

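View pics/s11.png

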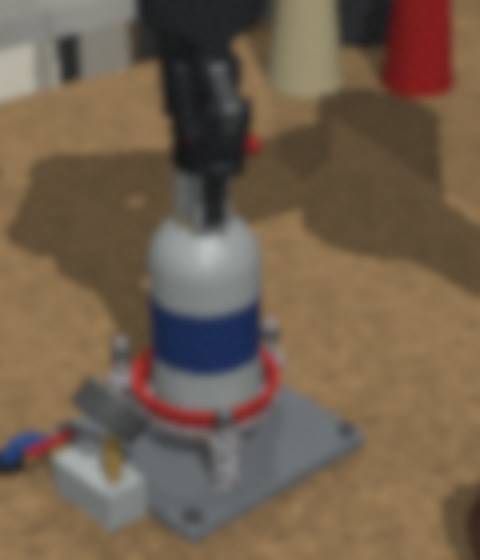

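View pics/w10.png

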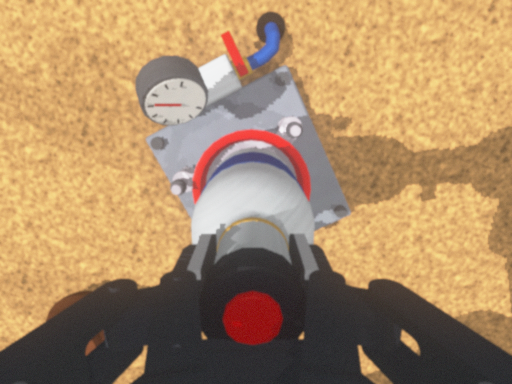

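```bash
python3 -c "
from rig import env
s=env.observe();print(s['time_s'],s['ft_force'],s['position'],s['grip_width'])
print(env.close_job())"
```

```text
24.6 [-4.05290873  1.09570638 23.61694539] [ 0.49830224 -0.23059997  0.18904732] 0.03394093114318727
the job is handed in; nothing more can be done
None
```

The job is done and handed in at 24.6 s, with the arm still gripping the flask's neck and holding the ring fully down.

**What I did:** I lifted the flask by its neck and held it upright with its axis about 110 mm in front of the lamp, level with it. It faced the lamp nozzle side first, then turned half round with its back to it. I paused more than a second each time. I then set it inside the red lip and pressed it down.

**Last checks:**
- **Ring at the stop:** the tool went down 14.1 mm from the computed contact height. It then stopped moving while the net upward force rose from 12.7 N to about 24 N. At the stop the spring less the flask's weight comes to about 13 N, so the ring is being held with some force to spare.
- **Grip:** the finger opening stayed at about 34–35 mm on the 34 mm neck, with no sign of slipping.
- **Tilt and side load:** the tool leans about 0.4°, and there is a side force of about 4 N from pressing.
- **Bystanders:** the glue bottle, wooden foot and tack tin look untouched in the last picture.

**Disagreements:** when I first read positions from the scene and top cameras, they differed by about 4 mm for the flask and about 13 mm for the ring. I used wrist-camera measurements for the grasp and the placing. For the ring, the wrist and top cameras agreed to within about 2 mm.

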